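Index the grooved stand to its next notch

ROBOT

A 6-joint arm with a two-finger parallel gripper is mounted at the origin on the work surface. World frame = base frame: x ahead of the robot, y to its left, z up, the work surface at z = 0. Lengths are in m, angles in degrees, forces in N, time in s.
With the tool pointing down it reaches from about 0.375 to 0.9 m from the base axis. Payload 3.1 kg.
Tool frame: the origin (TCP) lies at the very end of the fingers, on their centre line; the grasp point (between the pads) lies 19 mm behind it; z points along the fingers, y is the line along which they close (so a half turn about z gives the same grasp; the last joint's range is limited). The gripper opens to 87 mm and grips with 3 to 60 N. Pads are 19 mm wide; open, the fingers measure 117 mm over their backs; the gripper's body (75 mm by 190 mm) begins 51 mm behind the grasp point.
Start: joints at [64.887, 30.224, 82.088, -0, 67.689, -10.227], TCP at [0.161, 0.604, 0.223] pointing down, gripper open.
Joint ranges: [-176.69, 176.69], [-43.24, 126.21], [12.49, 139.97], [-82, 262], [0, 151.66], [-163.58, 163.58]. Speed limits (degrees/s): [159.86, 159.86, 180, 180, 180, 180].

INTERFACE

Orientations are given as [roll, pitch, yaw] about the fixed x, y, z axes, in that order (R = Rz(yaw) Ry(pitch) Rx(roll)).
In Python, from station import manip, viewer gives the robot as it stands. The module is installed in compiled form; this text tells all that it offers.
- The arm moves only by the tool apply_moves, never from a script. Its argument "targets" is a list of rows, each an object of numbers: "tx", "ty", "tz": the shift along the tool's x, y, z as a fraction of full scale; "ax", "ay", "az": the turn, a rotation vector about the tool's x, y, z as a fraction of full scale; "grip": the finger opening in mm, from 0 to 87. A call has 1 to 10 rows; each row is the pose to reach, as a shift and turn from the pose commanded when the call began, along the tool's axes at that moment, turning the shorter way round; what a row does not reach only later rows make up. Full scale, the value 1, is 0.6 m for a shift and 360 degrees for a turn. A row lasts 1/8 s, in which the tool goes at most 62.5 mm and 10.7 degrees, less where a joint would pass 70% of its speed; a pose out of reach is approached as far as the arm can. A call with a number of a shift or a turn outside -1 to 1 is refused whole. A call with a gripper value outside its range is refused whole. The fingers move at their own pace and stop on an object; the grip force is fixed at half the most. Time passes only in rows, so rows that repeat a pose let the fingers close. It gives the time, the measured TCP pose, the force, the opening and the grip force at its end, in the units of the state.
- manip.sense(): the state, without advancing time (a new reading comes with each control period).
- viewer.get_image(name): name is "side" or "top" or "wrist"; returns a dict with "frame" (400x640x3 uint8, red, green, blue), "fx", "fy", "cx", "cy" (pixels), "distortion" ([k1, k2, p1, p2, k3] as OpenCV has them; the pictures are not rectified), "R" (3x3) and "t" (3): a world point X has camera coordinates R X + t; the wrist camera has in their place "tool_from_camera" (4x4, takes a point from camera to tool coordinates, whose origin is the TCP and whose axes are the flange's). Camera axes: x right, y down, z forward; pixel columns grow to the right and rows downward; lengths in m; the calibration is good to about 2 mm. A picture is of the moment at which its call begins: read the wrist's pose just before it. There is no depth.
- manip.sign_off(): hands the job in; it is judged then, once.
The state is a dict: "clock": time; "q": joint angles; "qvel": joint speeds; "tau": joint torques, N m; "eef_pos": TCP position; "tcp_rot": TCP orientation; "contact_force": force on the tool from outside, world axes, zero at the start; "wrist_torque": the same for the moment, N m; "opening": opening from 0.0 (shut) to 1.0 (fully open); "finger_force": force on a finger pad.
Only numpy, scipy, OpenCV 4.12 (cv2) and the standard library are available. Lean on these libraries where they do the work, as an engineer would, in place of code of your own. Each camera call takes 0.05 s, during which the arm holds its last target. There are 200 camera calls.

TASK

The wooden stand with four grooves sits on an indexing swivel that is locked by a spring pin with an upright pull ring. Pull the ring up to free the pin, swing the stand anticlockwise (seen from above) to the very next notch, and let the pin drop fully home there. Never force the pin hard against the index plate (the clamped sector makes the notch's place uncertain, so feel for it gently), keep the two pieces standing in their grooves, and leave the other things on the bench alone.

Things in the scene. Friction and masses are not known exactly. Their poses are not given: they have to be found in the camera images.
- ring_centre (a point): Centre of the steel pull ring: upright, 36 mm outside, 16 mm hole, round bar 10 mm thick. Its plane holds the swivel axis, so pinch its 10 mm thickness along its direction of travel. 82 mm above the bench with the pin home, lowest edge 64 mm. 118 mm from the swivel axis. Goes straight up against a spring: 5 N at the start, 7 N at 6 mm, 9 N at 11 mm. Own x axis points away from the axis, z up.
- bushing_top (a point): Centre of the top of the steel bushing under the ring, 26 mm diameter, 60 mm above the bench, on the end of the swivel's arm, 118 mm from the axis. The pin slides up and down in it; fingers must stay above it.
- swivel_axis (a point): Point on the vertical swivel axis, 82 mm above the bench; x axis points to the ring, z up. A wooden disc (188 mm diameter) turns about it on a fixed grey round base (290 mm diameter, 18 mm high) and carries the arm with the ring and the wooden stand: 98 x 64 mm, top 80 mm above the bench, four grooves across its length. Nothing on it is higher than 102 mm with the pin home.
- swivel (a joint): Turn of the stand, rad, positive anticlockwise from above; 0 in the starting notch (play 0.013 each way). The next notch lies on a sector clamped anew each time: anywhere from 0.60 to 1.00. One more, not wanted, is 0.62 after it. Turns easily (under 1 N at the ring, about 2 N with the pin dragging), stays where left. Plate: steel arc, 100 to 136 mm from the axis, top 28 mm high, notches 11 mm wide.
- index_ring (a joint): How far ring and pin are pulled up, m: 0 pin fully home in a notch; about 0.006 pin tip resting on the smooth plate between notches (free of the plate above 0.0065); 0.016 dead stop. Let go, the spring snaps it down by itself: onto the plate or, over a notch, home.
- index_pin: Steel lock pin, 8 mm diameter, one piece with the ring, through the bushing; origin on its axis 21.5 mm below its tip (on the bench plane with the pin home). Pressed sideways on a notch's wall or down on the plate with more than 25 N it is spoilt: grip the ring lightly (about 20 N) and centred.
- steel_block_c (a point): Centre of a steel rectangular block, 10 x 46 x 52 mm high, 180 g, standing loose in one groove of the stand; centre 70 mm above the bench. It must stay standing in its groove.
- brass_mass_c (a point): Centre of a brass slotted disc mass, 48 mm diameter, 10 mm thick, 150 g, standing loose on edge in another groove of the stand; centre 68 mm above the bench. It must stay in its groove.
- rider_hook: Bystander, loose: aluminium rider hook, 75 mm long, 8 mm high, lying on the bench; origin at the underside of its shank. Leave alone.
- spare_mass: Bystander, loose: brass slotted mass lying flat, 60 mm diameter, 14 mm high; origin at the centre of its underside. Leave alone.
- forceps: Bystander, loose: steel forceps, 118 mm long, 8 mm high, lying on the bench; origin at the middle of the underside. Leave alone.
- beaker: Bystander, loose: glass beaker, 70 mm diameter, 85 mm high; origin at the centre of its underside. Leave alone.
- weight_case: Bystander, fixed: dark mahogany weight case with shut hinged lid and a knob, 100 x 160 mm, about 90 mm high over the knob; origin at the centre of its underside. At the left of the swivel.

How it is judged (in metres and radians):
On the way, in this order (a step that is already met when the one before it is completed fails the run):
1. the ring is pulled up so that the pin is clear of its notch (value of joint index_ring above 0.0068 m), for 0.1 s.
2. the stand is swung away from its first notch, anticlockwise (value of joint swivel above 0.2 rad), for 0.1 s.
At the end, for the whole second after the job is handed in: The pin is home (ring within 2 mm of fully down) in the next notch anticlockwise (swivel between 0.50 and 1.12 rad), the stand is at rest, and the steel block and brass mass still stand in their grooves (centres at most 8 mm below or 15 mm above their starting height) (value of joint index_ring below 0.002 m and value of joint swivel between 0.5 and 1.12 rad and velocity of joint swivel between -0.05 and 0.05 rad/s and not (height (world z) of steel_block_c below 0.062 m or height (world z) of steel_block_c above 0.085 m) and not (height (world z) of brass_mass_c below 0.06 m or height (world z) of brass_mass_c above 0.083 m)); the robot touches nothing.
It fails at once if the lock pin is pressed against the index plate, or anything else, with more than 25 N (contact force between index_pin and anything else above 25 N).
It fails at once if the steel block leaves its groove (more than 8 mm below or 15 mm above its starting height) (height (world z) of steel_block_c below 0.062 m or height (world z) of steel_block_c above 0.085 m).
It fails at once if the brass mass leaves its groove (more than 8 mm below or 15 mm above its starting height) (height (world z) of brass_mass_c below 0.06 m or height (world z) of brass_mass_c above 0.083 m).
It fails at once if the rider hook, spare mass, forceps or beaker on the bench is moved by more than 20 mm (distance of any of rider_hook, spare_mass, forceps, beaker from where it was at the start of the episode above 0.02 m).
It also fails if it takes over 67 s, if anything falls off the work surface, if the arm or the gripper's body presses on something with over 40 N, if the wrist force passes 120 N, or if a joint passes its speed limit or range.

## Working session

There is one attempt and no reset: what is moved stays moved. The work goes in short steps, Python scripts to look and compute and a tool call to move; the robot and the scene stay as the last step left them, time stands still between calls to the robot, and variables do not carry over. Pictures are saved under pics/ and viewed, at most 10 in all, crops included, and the job is handed in when it is done.

Besides the shell and the picture viewer there is one more tool, called after "Emit:" by a JSON object that holds its "name" and its "arguments". apply_moves: Moves the arm, as the interface text tells. Shift numbers are shares of 0.6 m and turn numbers shares of 360 degrees, none past 1 either way. Its arguments: {"type":"object","properties":{"targets":{"type":"array"}},"required":["targets"]}

```bash
mkdir -p pics; python3 - <<'E'
from station import manip, viewer
import cv2, numpy as np, pickle
s=manip.sense(); print(s)
d={}
for n in("top","side"):
    im=viewer.get_image(n); d[n]=im
    cv2.imwrite(f"pics/{n}0.png",im["frame"][:,:,::-1])
    print(n,im["fx"],im["cx"],im["cy"],im["distortion"],np.round(im["R"],3).tolist(),im["t"])
pickle.dump(d,open("d.pkl","wb"))
E
```

```text
{'clock': 0.0, 'q': array([ 6.48851470e+01,  3.02803119e+01,  8.21566298e+01, -2.57282671e-03,
        6.76887130e+01, -1.02265179e+01]), 'qvel': array([-0.02375297,  0.01472928,  0.04069135,  0.03334264, -0.04601082,
       -0.01750739]), 'tau': array([-4.52605200e-04, -4.40040958e+01, -1.76593405e+01,  6.32269029e-02,
        5.83365757e-02, -1.78393720e-04]), 'eef_pos': array([0.16024315, 0.60334654, 0.22155585]), 'tcp_rot': array([-1.79875919e+02, -1.99684624e-02,  1.65112623e+02]), 'contact_force': array([-1.23421773, -0.94258226, -0.02870918]), 'wrist_torque': array([0.0195531 , 0.00734094, 0.02588255]), 'finger_force': 0.0, 'opening': 0.9958909152448048}
top 376.89581857063865 320.55582590276555 200.7605388369926 [-0.02622837  0.          0.          0.          0.        ] [[0.002, -1.0, 0.019], [-0.986, -0.006, -0.165], [0.165, -0.019, -0.986]] [0.02378167 0.54561929 0.95854295]
side 503.1279134177392 316.48036039919367 198.51428109893723 [-0.05053055  0.          0.          0.          0.        ] [[0.938, -0.348, 0.01], [-0.265, -0.732, -0.628], [0.226, 0.586, -0.778]] [-0.50335465  0.21913182  1.081115  ]
```

View pics/top0.png

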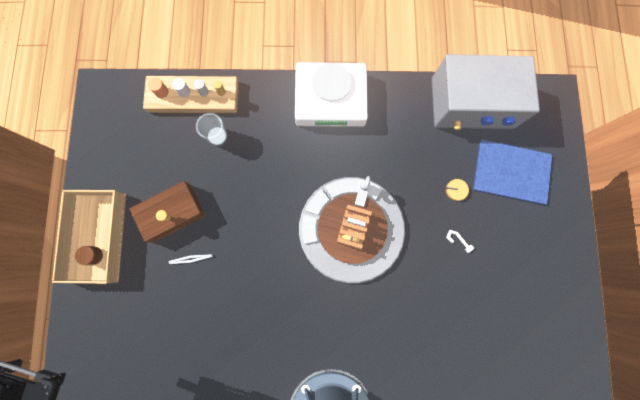

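View pics/side0.png

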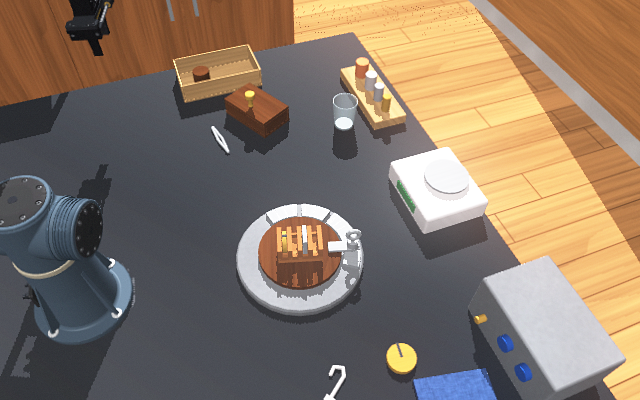

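The top view shows the swivel centred near (352,230) with the ring near (366,184). The side view shows the ring near (354,238). Next I'll zoom in and cast rays.

```bash
cat > h.py <<'E'
import numpy as np, cv2
def ray(im,uv):
    K=np.array([[im["fx"],0,im["cx"]],[0,im["fy"],im["cy"]],[0,0,1]])
    p=cv2.undistortPoints(np.array([[uv]],float),K,np.array(im["distortion"],float))[0,0]
    R=np.array(im["R"]);t=np.array(im["t"])
    return -R.T@t, R.T@np.array([p[0],p[1],1.])
def onz(im,uv,z):
    o,d=ray(im,uv); return o+d*(z-o[2])/d[2]
def proj(im,X):
    K=np.array([[im["fx"],0,im["cx"]],[0,im["fy"],im["cy"]],[0,0,1]])
    R=np.array(im["R"]);t=np.array(im["t"],float)
    return cv2.projectPoints(np.array([X],float),cv2.Rodrigues(R)[0],t,K,np.array(im["distortion"],float))[0].ravel()
E
python3 - <<'E'
import pickle,cv2,numpy as np
from h import *
d=pickle.load(open("d.pkl","rb"))
a=cv2.resize(d["top"]["frame"][170:290,290:415],None,fx=4.8,fy=4.8,interpolation=cv2.INTER_CUBIC)[:,:,::-1]
cv2.imwrite("pics/topc.png",a)
b=cv2.resize(d["side"]["frame"][195:320,225:375],None,fx=4.8,fy=4.8,interpolation=cv2.INTER_CUBIC)[:,:,::-1]
cv2.imwrite("pics/sidec.png",b)
# base ellipse: bright mask vs black bench
for n,(x0,y0,x1,y1) in(("top",(285,165,420,295)),("side",(225,190,375,325))):
    f=d[n]["frame"][y0:y1,x0:x1].max(2)
    m=(f>75).astype(np.uint8)
    m=cv2.morphologyEx(m,cv2.MORPH_OPEN,np.ones((3,3)))
    c=max(cv2.findContours(m,0,1)[0],key=cv2.contourArea)
    pts=np.array([onz(d[n],p[0]+[x0,y0],.018)[:2] for p in c])
    (cx,cy),r=cv2.minEnclosingCircle(pts.astype(np.float32)[:,None])
    A=np.c_[2*pts,np.ones(len(pts))];k=np.ones(len(pts),bool)
    for _ in range(8):
        s=np.linalg.lstsq(A[k],(pts[k]**2).sum(1),rcond=None)[0];R=np.sqrt(s[2]+s[0]**2+s[1]**2)
        e=abs(np.hypot(*(pts-s[:2]).T)-R);k=e<max(.003,np.median(e)*1.5)
    print(n,s[:2],R,k.mean(),(cx,cy,r))
E
```

```text
top [ 0.47646254 -0.06061062] 0.18999316757630064 0.629277566539924 (0.4789007008075714, -0.0641283467411995, 0.25477108359336853)
side [ 0.48214622 -0.04151004] 0.17816077963718085 0.6339491916859122 (0.4794216454029083, -0.037108175456523895, 0.24995145201683044)
```

View pics/topc.png

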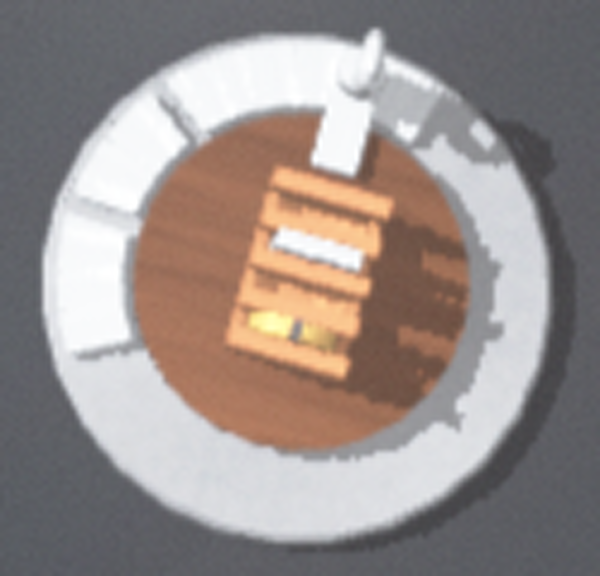

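View pics/sidec.png

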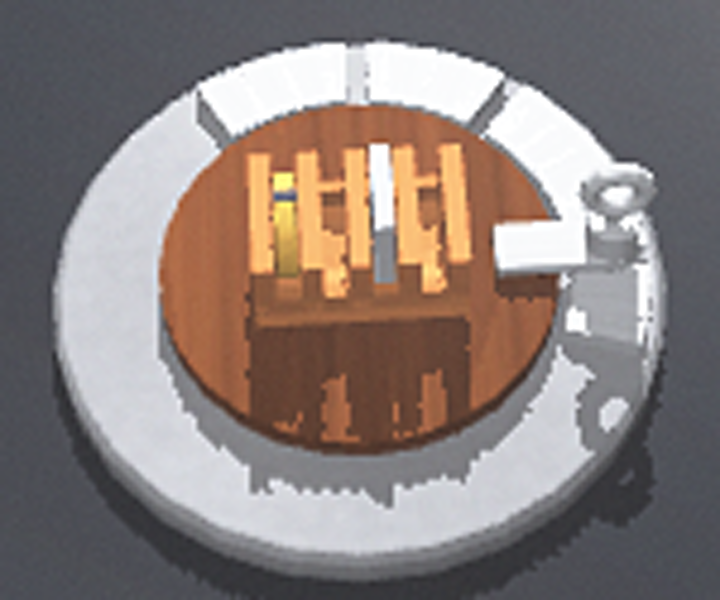

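Notch 1 shows at crop (180,120) in the top view, and the ring hole at crop (618,191) in the side view. Now I'll work out positions.

```bash
python3 - <<'E'
import pickle
from h import *
from station import manip
d=pickle.load(open("d.pkl","rb"));T,S=d["top"],d["side"]
tc=lambda u,v:(290+u/4.8-.4,170+v/4.8-.4)
sc=lambda u,v:(225+u/4.8-.4,195+v/4.8-.4)
P=lambda im,pts:np.array([onz(im,p,.018)[:2] for p in pts])
tp=[tc(43,280),tc(550,290),tc(300,33),tc(290,543),tc(105,130),tc(500,430)]
def fit(p):
    s=np.linalg.lstsq(np.c_[2*p,np.ones(len(p))],(p**2).sum(1),rcond=None)[0];return s[:2],np.sqrt(s[2]+s[:2]@s[:2])
ct,r=fit(P(T,tp));print("ctr top",ct,r)
cs,r=fit(P(S,[sc(55,310),sc(340,42),sc(70,240),sc(350,553),sc(130,475),sc(600,490)]));print("ctr side",cs,r)
c=ct
for n,p in(("top",onz(T,tc(364,62),.082)),("side",onz(S,sc(618,191),.082))):
    v=p[:2]-c;print("ring",n,p,np.hypot(*v),np.degrees(np.arctan2(v[1],v[0])))
for n,im,q in(("n1 top",T,tc(182,115)),("n2 top",T,tc(103,213)),("n1 side",S,sc(495,105)),("n2 side",S,sc(357,70))):
    v=onz(im,q,.028)[:2]-c;print(n,np.hypot(*v),np.degrees(np.arctan2(v[1],v[0])))
E
```

```text
ctr top [ 0.47450336 -0.05858523] 0.14228285035551738
ctr side [ 0.47994645 -0.05898556] 0.14674321366389512
ring top [ 0.58792472 -0.08948316  0.082     ] 0.1175546100397612 -15.23858079973832
ring side [ 0.5882297  -0.09045176  0.082     ] 0.11810654393716945 -15.653065468519948
n1 top 0.11434593516299174 34.88006096713148
n2 top 0.11601879568287563 71.0647878003523
n1 side 0.11776975080422289 36.426898162978155
n2 side 0.11990136806744045 71.65237452990327
```

```bash
cat >> h.py <<'E'
def moves(C,targets):
    """C=(x,y,z,yaw) commanded, tool down; prints move rows"""
    y=np.radians(C[3]);R=np.array([[np.cos(y),np.sin(y),0],[np.sin(y),-np.cos(y),0],[0,0,-1]])
    for t in targets:
        s=R.T@(np.array(t[:3])-C[:3])/.6
        print(np.round(t,4),"->",np.round(s,4),"az",round(-(t[3]-C[3])/360,4))
E
python3 - <<'E'
from h import *
moves((.161,.604,.223,165.11),[(.588,-.090,.223,164.6),(.588,-.090,.17,164.6)])
E
```

```text
[ 5.880e-01 -9.000e-02  2.230e-01  1.646e+02] -> [-0.985 -0.935  0.   ] az 0.0014
[ 5.880e-01 -9.000e-02  1.700e-01  1.646e+02] -> [-0.985  -0.935   0.0883] az 0.0014
```

Emit:
{"name": "apply_moves", "arguments": {"targets": [{"tx":-0.5,"ty":-0.475,"tz":0,"az":0.0014,"grip":40},{"tx":-0.985,"ty":-0.935,"tz":0,"az":0.0014,"grip":40},{"tx":-0.985,"ty":-0.935,"tz":0,"az":0.0014,"grip":40},{"tx":-0.985,"ty":-0.935,"tz":0,"az":0.0014,"grip":40},{"tx":-0.985,"ty":-0.935,"tz":0,"az":0.0014,"grip":40},{"tx":-0.985,"ty":-0.935,"tz":0,"az":0.0014,"grip":40},{"tx":-0.985,"ty":-0.935,"tz":0,"az":0.0014,"grip":40},{"tx":-0.985,"ty":-0.935,"tz":0,"az":0.0014,"grip":40},{"tx":-0.985,"ty":-0.935,"tz":0,"az":0.0014,"grip":40},{"tx":-0.985,"ty":-0.935,"tz":0,"az":0.0014,"grip":40}]}}

```text
$.targets[0]: bad value
```

Emit:
{"name": "apply_moves", "arguments": {"targets": [{"tx":-0.5,"ty":-0.475,"tz":0.0,"ax":0.0,"ay":0.0,"az":0.0014,"grip":40.0},{"tx":-0.985,"ty":-0.935,"tz":0.0,"ax":0.0,"ay":0.0,"az":0.0014,"grip":40.0},{"tx":-0.985,"ty":-0.935,"tz":0.0,"ax":0.0,"ay":0.0,"az":0.0014,"grip":40.0},{"tx":-0.985,"ty":-0.935,"tz":0.0,"ax":0.0,"ay":0.0,"az":0.0014,"grip":40.0},{"tx":-0.985,"ty":-0.935,"tz":0.0,"ax":0.0,"ay":0.0,"az":0.0014,"grip":40.0},{"tx":-0.985,"ty":-0.935,"tz":0.0,"ax":0.0,"ay":0.0,"az":0.0014,"grip":40.0},{"tx":-0.985,"ty":-0.935,"tz":0.0,"ax":0.0,"ay":0.0,"az":0.0014,"grip":40.0},{"tx":-0.985,"ty":-0.935,"tz":0.0,"ax":0.0,"ay":0.0,"az":0.0014,"grip":40.0},{"tx":-0.985,"ty":-0.935,"tz":0.0,"ax":0.0,"ay":0.0,"az":0.0014,"grip":40.0},{"tx":-0.985,"ty":-0.935,"tz":0.0,"ax":0.0,"ay":0.0,"az":0.0014,"grip":40.0}]}}

```text
clock: 1.35
eef_pos: [0.4887, 0.0698, 0.2224]
tcp_rot: [180.0, -0.0, 164.6]
contact_force: [1.1, 0.9, 1.4]
opening: 0.451
finger_force: 0.0
```

```bash
python3 - <<'E'
from h import *
moves((.4885,.0717,.223,164.6),[(.588,-.090,.223,164.6),(.588,-.090,.17,164.6)])
E
```

```text
[ 5.880e-01 -9.000e-02  2.230e-01  1.646e+02] -> [-0.2314 -0.2158  0.    ] az -0.0
[ 5.880e-01 -9.000e-02  1.700e-01  1.646e+02] -> [-0.2314 -0.2158  0.0883] az -0.0
```

Emit:
{"name": "apply_moves", "arguments": {"targets": [{"tx":-0.2314,"ty":-0.2158,"tz":0.0883,"ax":0.0,"ay":0.0,"az":0.0,"grip":40.0},{"tx":-0.2314,"ty":-0.2158,"tz":0.0883,"ax":0.0,"ay":0.0,"az":0.0,"grip":40.0},{"tx":-0.2314,"ty":-0.2158,"tz":0.0883,"ax":0.0,"ay":0.0,"az":0.0,"grip":40.0},{"tx":-0.2314,"ty":-0.2158,"tz":0.0883,"ax":0.0,"ay":0.0,"az":0.0,"grip":40.0},{"tx":-0.2314,"ty":-0.2158,"tz":0.0883,"ax":0.0,"ay":0.0,"az":0.0,"grip":40.0},{"tx":-0.2314,"ty":-0.2158,"tz":0.0883,"ax":0.0,"ay":0.0,"az":0.0,"grip":40.0}]}}

```text
clock: 2.1
eef_pos: [0.5865, -0.0884, 0.1698]
tcp_rot: [180.0, -0.1, 164.7]
contact_force: [-0.7, -0.4, 0.8]
opening: 0.461
finger_force: 0.0
```

```bash
python3 - <<'E'
from station import manip, viewer
import cv2, numpy as np, pickle
s=manip.sense(); print(s["clock"],s["eef_pos"],s["tcp_rot"],s["contact_force"])
im=viewer.get_image("wrist"); pickle.dump((s,im),open("w.pkl","wb"))
print(im["fx"],im["cx"],im["cy"],np.round(im["tool_from_camera"],4).tolist())
cv2.imwrite("pics/w0.png",im["frame"][:,:,::-1])
E
```

```text
2.1 [ 0.58652038 -0.08838344  0.16975385] [ 1.79975152e+02 -7.49078241e-02  1.64685548e+02] [-0.73398402 -0.3711455   0.82713032]
276.9394855721655 317.09503587287765 196.82983323366773 [[-0.0005, -0.9535, -0.3013, 0.0838], [1.0, -0.0006, 0.0003, -0.0006], [-0.0005, -0.3013, 0.9535, -0.1622], [0.0, 0.0, 0.0, 1.0]]
```

View pics/w0.png

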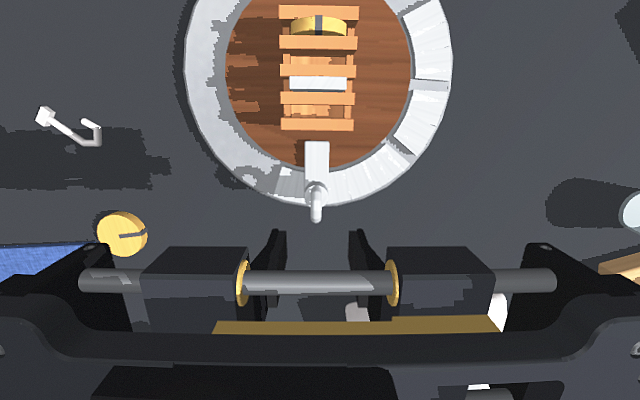

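The ring is seen edge-on at columns 311–322, rows 188–222, and the fingertips are symmetric about column 316.

```bash
python3 - <<'E'
import pickle
from h import *
from scipy.spatial.transform import Rotation as Ro
s,im=pickle.load(open("w.pkl","rb"))
Rt=Ro.from_euler("xyz",s["tcp_rot"],degrees=True).as_matrix()
M=np.eye(4);M[:3,:3]=Rt;M[:3,3]=s["eef_pos"];W=M@im["tool_from_camera"];Wi=np.linalg.inv(W)
im["R"],im["t"]=Wi[:3,:3],Wi[:3,3]
for r in((.588,-.0902),):
  for p in((r[0],r[1],.1),(r[0],r[1],.082),(r[0],r[1],.064),(r[0],r[1],.06)): print(p,proj(im,p))
f=im["frame"].astype(int)
for row in(195,200,205,210,215): 
    l=f[row,295:340].max(1); k=np.where(l>120)[0]+295; print(row,k.min(),k.max())
print("axis",proj(im,(.4745,-.0587,.04)))
E
```

```text
(0.588, -0.0902, 0.1) [316.09605425 210.20807085]
(0.588, -0.0902, 0.082) [316.14410944 203.67757656]
(0.588, -0.0902, 0.064) [316.18634293 197.94335122]
(0.588, -0.0902, 0.06) [316.19504208 196.76282539]
195 295 339
200 295 339
205 302 337
210 311 321
215 311 321
axis [316.48753885  75.929369  ]
```

Emit:
{"name": "apply_moves", "arguments": {"targets": [{"tx":0.0,"ty":0.0,"tz":0.06,"ax":0.0,"ay":0.0,"az":0.0,"grip":40.0},{"tx":0.0,"ty":0.0,"tz":0.11,"ax":0.0,"ay":0.0,"az":0.0,"grip":40.0},{"tx":0.0,"ty":0.0,"tz":0.15,"ax":0.0,"ay":0.0,"az":0.0,"grip":30.0},{"tx":0.0,"ty":0.0,"tz":0.1717,"ax":0.0,"ay":0.0,"az":0.0,"grip":20.0},{"tx":0.0,"ty":0.0,"tz":0.1717,"ax":0.0,"ay":0.0,"az":0.0,"grip":20.0},{"tx":0.0,"ty":0.0,"tz":0.1717,"ax":0.0,"ay":0.0,"az":0.0,"grip":20.0},{"tx":0.0,"ty":0.0,"tz":0.1717,"ax":0.0,"ay":0.0,"az":0.0,"grip":20.0}]}}

```text
clock: 3.02
eef_pos: [0.5883, -0.0901, 0.0677]
tcp_rot: [-180.0, 0.1, 164.6]
contact_force: [-0.5, -0.4, 0.1]
opening: 0.234
finger_force: 0.0
```

```bash
cat > look.py <<'E'
import sys
from station import manip, viewer
import cv2, numpy as np
s=manip.sense(); print(s["clock"],s["eef_pos"],s["tcp_rot"],s["contact_force"],s["opening"]*87)
f=viewer.get_image("side")["frame"][185:285,280:400]; f=cv2.resize(f,None,fx=3,fy=3,interpolation=cv2.INTER_CUBIC)
w=viewer.get_image("wrist")["frame"][120:320,210:430]; w=cv2.resize(w,(330,300),interpolation=cv2.INTER_CUBIC)
cv2.imwrite(f"pics/{sys.argv[1]}.png",np.hstack([f,w])[:,:,::-1])
E
python3 look.py g0
```

```text
3.025 [ 0.58831269 -0.0901237   0.06768569] [-1.79991606e+02  1.25226349e-01  1.64620327e+02] [-0.51615973 -0.37923103  0.14703182] 20.392607252923664
```

View pics/g0.png

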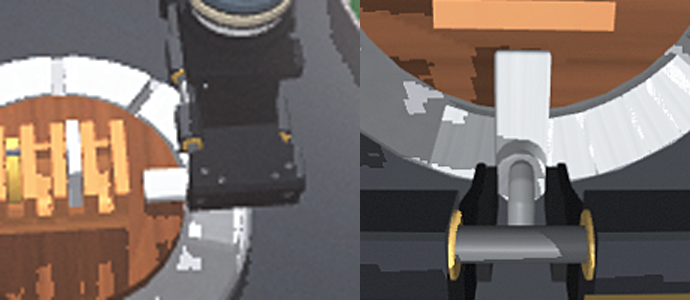

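The ring sits midway between the fingers, so I'll close.

Emit:
{"name": "apply_moves", "arguments": {"targets": [{"tx":0.0,"ty":0.0,"tz":0.0,"ax":0.0,"ay":0.0,"az":0.0,"grip":12.0},{"tx":0.0,"ty":0.0,"tz":0.0,"ax":0.0,"ay":0.0,"az":0.0,"grip":12.0},{"tx":0.0,"ty":0.0,"tz":0.0,"ax":0.0,"ay":0.0,"az":0.0,"grip":9.0},{"tx":0.0,"ty":0.0,"tz":0.0,"ax":0.0,"ay":0.0,"az":0.0,"grip":9.0},{"tx":0.0,"ty":0.0,"tz":0.0,"ax":0.0,"ay":0.0,"az":0.0,"grip":9.0}]}}

```text
clock: 3.75
eef_pos: [0.5876, -0.0899, 0.0665]
tcp_rot: [180.0, -0.0, 164.6]
contact_force: [-0.4, 0.0, 0.2]
opening: 0.113
finger_force: 17.7
```

Emit:
{"name": "apply_moves", "arguments": {"targets": [{"tx":0.0,"ty":0.0,"tz":-0.005,"ax":0.0,"ay":0.0,"az":0.0,"grip":9.0},{"tx":0.0,"ty":0.0,"tz":-0.01,"ax":0.0,"ay":0.0,"az":0.0,"grip":9.0},{"tx":0.0,"ty":0.0,"tz":-0.014,"ax":0.0,"ay":0.0,"az":0.0,"grip":9.0},{"tx":0.0,"ty":0.0,"tz":-0.018,"ax":0.0,"ay":0.0,"az":0.0,"grip":9.0},{"tx":0.0,"ty":0.0,"tz":-0.018,"ax":0.0,"ay":0.0,"az":0.0,"grip":9.0},{"tx":0.0,"ty":0.0,"tz":-0.018,"ax":0.0,"ay":0.0,"az":0.0,"grip":9.0}]}}

```text
clock: 4.5
eef_pos: [0.5875, -0.0899, 0.0772]
tcp_rot: [180.0, -0.0, 164.6]
contact_force: [3.1, 0.7, -10.3]
opening: 0.11
finger_force: 18.2
```

Emit:
{"name": "apply_moves", "arguments": {"targets": [{"tx":0.0002,"ty":0.0086,"tz":0.0,"ax":0.0,"ay":0.0,"az":-0.0069,"grip":9.0},{"tx":0.0007,"ty":0.0171,"tz":0.0,"ax":0.0,"ay":0.0,"az":-0.0139,"grip":9.0},{"tx":0.0017,"ty":0.0257,"tz":0.0,"ax":0.0,"ay":0.0,"az":-0.0208,"grip":9.0},{"tx":0.003,"ty":0.0342,"tz":0.0,"ax":0.0,"ay":0.0,"az":-0.0278,"grip":9.0},{"tx":0.0047,"ty":0.0426,"tz":0.0,"ax":0.0,"ay":0.0,"az":-0.0347,"grip":9.0},{"tx":0.0067,"ty":0.0509,"tz":0.0,"ax":0.0,"ay":0.0,"az":-0.0417,"grip":9.0}]}}

```text
clock: 5.25
eef_pos: [0.592, -0.0591, 0.0774]
tcp_rot: [-180.0, 0.0, 179.8]
contact_force: [3.0, 0.2, -9.2]
opening: 0.108
finger_force: 18.1
```

Emit:
{"name": "apply_moves", "arguments": {"targets": [{"tx":0.0002,"ty":0.0086,"tz":0.0,"ax":0.0,"ay":0.0,"az":-0.0069,"grip":9.0},{"tx":0.0007,"ty":0.0171,"tz":0.0,"ax":0.0,"ay":0.0,"az":-0.0139,"grip":9.0},{"tx":0.0017,"ty":0.0257,"tz":0.0,"ax":0.0,"ay":0.0,"az":-0.0208,"grip":9.0},{"tx":0.003,"ty":0.0342,"tz":0.0,"ax":0.0,"ay":0.0,"az":-0.0278,"grip":9.0},{"tx":0.0047,"ty":0.0426,"tz":0.0,"ax":0.0,"ay":0.0,"az":-0.0347,"grip":9.0},{"tx":0.0067,"ty":0.0509,"tz":0.0,"ax":0.0,"ay":0.0,"az":-0.0417,"grip":9.0},{"tx":0.0091,"ty":0.0591,"tz":0.0,"ax":0.0,"ay":0.0,"az":-0.0486,"grip":9.0},{"tx":0.0119,"ty":0.0673,"tz":0.0,"ax":0.0,"ay":0.0,"az":-0.0556,"grip":9.0},{"tx":0.015,"ty":0.0753,"tz":0.0,"ax":0.0,"ay":0.0,"az":-0.0625,"grip":9.0},{"tx":0.0184,"ty":0.0831,"tz":0.0,"ax":0.0,"ay":0.0,"az":-0.0694,"grip":9.0}]}}

```text
clock: 6.5
eef_pos: [0.5815, -0.0091, 0.0775]
tcp_rot: [-180.0, 0.1, -155.2]
contact_force: [5.1, 1.3, -10.7]
opening: 0.108
finger_force: 17.8
```

```bash
cat > look2.py <<'E'
import sys
from station import manip, viewer
import cv2, numpy as np
s=manip.sense(); print(s["clock"],s["eef_pos"],s["tcp_rot"],s["contact_force"],s["opening"]*87)
f=viewer.get_image("side")["frame"][175:275,270:390]; f=cv2.resize(f,(420,350),interpolation=cv2.INTER_CUBIC)
w=viewer.get_image("wrist")["frame"][90:290,220:440]; w=cv2.resize(w,(380,350),interpolation=cv2.INTER_CUBIC)
cv2.imwrite(f"pics/{sys.argv[1]}.png",np.hstack([f,w])[:,:,::-1])
E
python3 look2.py g1
```

```text
6.5 [ 0.58145402 -0.00905809  0.07751155] [-1.79981483e+02  6.11492066e-02 -1.55226615e+02] [  5.06715108   1.25534357 -10.72048846] 9.374824664281803
```

View pics/g1.png

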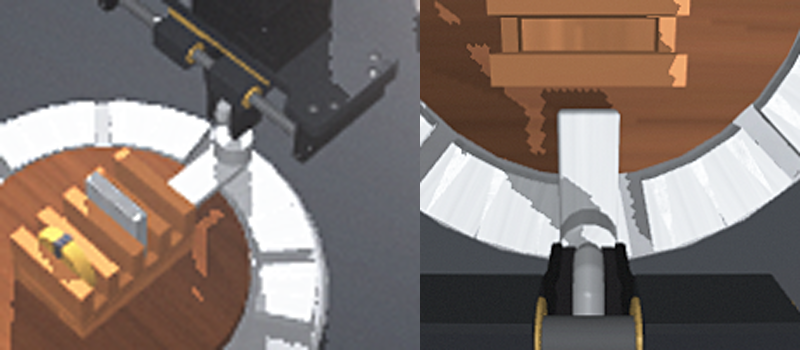

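The notch is just to the right of the pin in the wrist view, at about crop (635,210), and both pieces are standing. I'll swing 6.5° more and then lower gently.

Emit:
{"name": "apply_moves", "arguments": {"targets": [{"tx":0.0001,"ty":0.0055,"tz":0.0,"ax":0.0,"ay":0.0,"az":-0.0045,"grip":9.0},{"tx":0.0003,"ty":0.0111,"tz":0.0,"ax":0.0,"ay":0.0,"az":-0.009,"grip":9.0},{"tx":0.0008,"ty":0.0167,"tz":0.0,"ax":0.0,"ay":0.0,"az":-0.0135,"grip":9.0},{"tx":0.0013,"ty":0.0223,"tz":0.0,"ax":0.0,"ay":0.0,"az":-0.0181,"grip":9.0},{"tx":0.0013,"ty":0.0223,"tz":0.0025,"ax":0.0,"ay":0.0,"az":-0.0181,"grip":9.0},{"tx":0.0013,"ty":0.0223,"tz":0.005,"ax":0.0,"ay":0.0,"az":-0.0181,"grip":9.0},{"tx":0.0013,"ty":0.0223,"tz":0.0063,"ax":0.0,"ay":0.0,"az":-0.0181,"grip":9.0},{"tx":0.0013,"ty":0.0223,"tz":0.0063,"ax":0.0,"ay":0.0,"az":-0.0181,"grip":9.0}]}}

```text
clock: 7.6
eef_pos: [0.575, 0.0031, 0.0739]
tcp_rot: [180.0, 0.1, -148.8]
contact_force: [4.6, 2.6, -9.3]
opening: 0.107
finger_force: 17.8
```

```bash
cat > notch.py <<'E'
from h import *
from station import manip, viewer
from scipy.spatial.transform import Rotation as Ro
s=manip.sense();im=viewer.get_image("wrist")
M=np.eye(4);M[:3,:3]=Ro.from_euler("xyz",s["tcp_rot"],degrees=True).as_matrix();M[:3,3]=s["eef_pos"]
W=np.linalg.inv(M@im["tool_from_camera"]);im["R"],im["t"]=W[:3,:3],W[:3,3]
p=s["eef_pos"]-[.4742,-.0587,0];a0=np.degrees(np.arctan2(p[1],p[0]));print("tool ang rel start",a0+15.4,np.hypot(p[0],p[1]))
g=cv2.cvtColor(im["frame"],cv2.COLOR_RGB2GRAY)
for r in(.108,.118,.128):   # brightness along plate arc, relative to start angle
    print(r,[(a,int(g[int(round(v)),int(round(u))])) for a in np.arange(46,60,.75) for u,v in[proj(im,(.4742+r*np.cos(np.radians(a-15.4)),-.0587+r*np.sin(np.radians(a-15.4)),.028))]])
E
python3 notch.py
```

```text
tool ang rel start 46.90914227062686 0.11824691859459327
0.108 [(np.float64(46.0), 156), (np.float64(46.75), 152), (np.float64(47.5), 150), (np.float64(48.25), 147), (np.float64(49.0), 241), (np.float64(49.75), 234), (np.float64(50.5), 233), (np.float64(51.25), 234), (np.float64(52.0), 235), (np.float64(52.75), 233), (np.float64(53.5), 239), (np.float64(54.25), 197), (np.float64(55.0), 231), (np.float64(55.75), 231), (np.float64(56.5), 233), (np.float64(57.25), 253), (np.float64(58.0), 252), (np.float64(58.75), 252), (np.float64(59.5), 252)]
0.118 [(np.float64(46.0), 111), (np.float64(46.75), 109), (np.float64(47.5), 105), (np.float64(48.25), 107), (np.float64(49.0), 111), (np.float64(49.75), 106), (np.float64(50.5), 107), (np.float64(51.25), 104), (np.float64(52.0), 138), (np.float64(52.75), 246), (np.float64(53.5), 202), (np.float64(54.25), 179), (np.float64(55.0), 234), (np.float64(55.75), 229), (np.float64(56.5), 232), (np.float64(57.25), 232), (np.float64(58.0), 251), (np.float64(58.75), 247), (np.float64(59.5), 248)]
0.128 [(np.float64(46.0), 95), (np.float64(46.75), 91), (np.float64(47.5), 85), (np.float64(48.25), 158), (np.float64(49.0), 245), (np.float64(49.75), 244), (np.float64(50.5), 248), (np.float64(51.25), 248), (np.float64(52.0), 255), (np.float64(52.75), 38), (np.float64(53.5), 73), (np.float64(54.25), 157), (np.float64(55.0), 243), (np.float64(55.75), 228), (np.float64(56.5), 232), (np.float64(57.25), 232), (np.float64(58.0), 247), (np.float64(58.75), 247), (np.float64(59.5), 236)]
```

Emit:
{"name": "apply_moves", "arguments": {"targets": [{"tx":0.0,"ty":0.0,"tz":0.0008,"ax":0.0,"ay":0.0,"az":0.0,"grip":9.0},{"tx":0.0,"ty":0.0,"tz":0.0016,"ax":0.0,"ay":0.0,"az":0.0,"grip":9.0},{"tx":0.0,"ty":0.0,"tz":0.0016,"ax":0.0,"ay":0.0,"az":0.0,"grip":9.0}]}}

```text
clock: 8.02
eef_pos: [0.575, 0.0031, 0.073]
tcp_rot: [180.0, 0.1, -148.8]
contact_force: [4.8, 2.8, -7.9]
opening: 0.105
finger_force: 17.8
```

Emit:
{"name": "apply_moves", "arguments": {"targets": [{"tx":0.0,"ty":0.0,"tz":0.0005,"ax":0.0,"ay":0.0,"az":0.0,"grip":9.0},{"tx":0.0,"ty":0.0,"tz":0.001,"ax":0.0,"ay":0.0,"az":0.0,"grip":9.0},{"tx":0.0,"ty":0.0,"tz":0.001,"ax":0.0,"ay":0.0,"az":0.0,"grip":9.0}]}}

```text
clock: 8.4
eef_pos: [0.575, 0.003, 0.0726]
tcp_rot: [180.0, 0.1, -148.8]
contact_force: [4.1, 3.0, -5.3]
opening: 0.106
finger_force: 17.8
```

Emit:
{"name": "apply_moves", "arguments": {"targets": [{"tx":0.0,"ty":0.0,"tz":0.0005,"ax":0.0,"ay":0.0,"az":0.0,"grip":9.0},{"tx":0.0,"ty":0.0,"tz":0.0008,"ax":0.0,"ay":0.0,"az":0.0,"grip":9.0},{"tx":0.0,"ty":0.0,"tz":0.0008,"ax":0.0,"ay":0.0,"az":0.0,"grip":9.0}]}}

```text
clock: 8.78
eef_pos: [0.5751, 0.003, 0.0726]
tcp_rot: [180.0, 0.1, -148.8]
contact_force: [3.4, 4.5, -1.7]
opening: 0.109
finger_force: 17.8
```

Emit:
{"name": "apply_moves", "arguments": {"targets": [{"tx":0.0,"ty":0.0,"tz":0.0,"ax":0.0,"ay":0.0,"az":0.0,"grip":13.0},{"tx":0.0,"ty":0.0,"tz":0.0,"ax":0.0,"ay":0.0,"az":0.0,"grip":13.0},{"tx":0.0,"ty":0.0,"tz":0.0,"ax":0.0,"ay":0.0,"az":0.0,"grip":13.0}]}}

```text
clock: 9.15
eef_pos: [0.5742, 0.002, 0.0718]
tcp_rot: [180.0, -0.1, -148.9]
contact_force: [-0.1, -0.8, 0.3]
opening: 0.148
finger_force: 0.0
```

Emit:
{"name": "apply_moves", "arguments": {"targets": [{"tx":0.0,"ty":0.0017,"tz":0.0,"ax":0.0,"ay":0.0,"az":-0.0014,"grip":13.0},{"tx":0.0,"ty":0.0034,"tz":0.0,"ax":0.0,"ay":0.0,"az":-0.0028,"grip":13.0},{"tx":0.0001,"ty":0.0051,"tz":0.0,"ax":0.0,"ay":0.0,"az":-0.0042,"grip":13.0},{"tx":0.0001,"ty":0.0069,"tz":0.0,"ax":0.0,"ay":0.0,"az":-0.0056,"grip":13.0},{"tx":0.0002,"ty":0.0086,"tz":0.0,"ax":0.0,"ay":0.0,"az":-0.0069,"grip":13.0}]}}

```text
clock: 9.78
eef_pos: [0.5724, 0.0059, 0.0715]
tcp_rot: [-179.9, -0.0, -146.4]
contact_force: [1.0, -5.2, -1.1]
opening: 0.152
finger_force: 2.4
```

```bash
python3 look2.py g2
```

```text
9.775 [0.57239374 0.00592791 0.07152874] [-1.79929027e+02 -4.37678934e-04 -1.46355777e+02] [ 1.00030447 -5.21478542 -1.07967555] 13.206084904167245
```

View pics/g2.png

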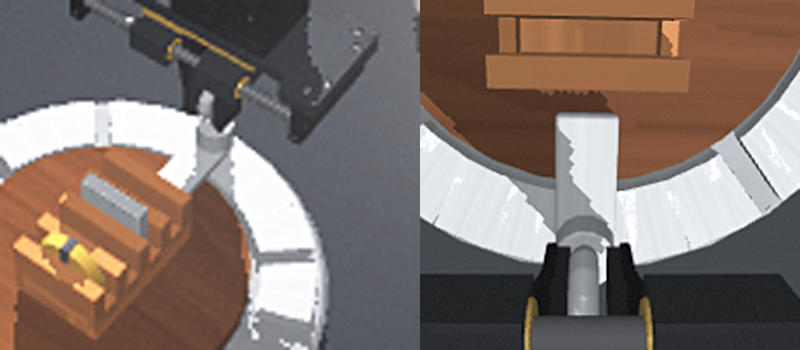

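```bash
cat > n2.py <<'E'
from h import *
from station import manip, viewer
from scipy.spatial.transform import Rotation as Ro
s=manip.sense();print(s["contact_force"],s["eef_pos"]);im=viewer.get_image("wrist")
M=np.eye(4);M[:3,:3]=Ro.from_euler("xyz",s["tcp_rot"],degrees=True).as_matrix();M[:3,3]=s["eef_pos"]
W=np.linalg.inv(M@im["tool_from_camera"]);im["R"],im["t"]=W[:3,:3],W[:3,3]
for c in((738,165),(725,145),(750,185),(765,180)):
    v=onz(im,((c[0]-420)/380*220+220,c[1]/350*200+90),.028)[:2]-[.4742,-.0587];print(c,np.hypot(*v),np.degrees(np.arctan2(v[1],v[0]))+15.4)
g=cv2.cvtColor(im["frame"],cv2.COLOR_RGB2GRAY)
t=proj(im,(*s["eef_pos"][:2],.028))
print("ring top rows",[int(x) for x in g[225:285:2,312]])
for h in(.082,.088,.100,.106): print(h,proj(im,(*s["eef_pos"][:2],h)))
side=viewer.get_image("side")
for h in(.060,.064,.070,.082,.088,.1,.106): print("side",h,proj(side,(*s["eef_pos"][:2],h)))
E
python3 n2.py
```

```text
[ 0.40566273 -5.56803317 -2.11638638] [0.57230211 0.00618295 0.07154575]
(738, 165) 0.11089224737931735 86.06940061749616
(725, 145) 0.09972176739133695 86.14808403307666
(750, 185) 0.12210277256482997 85.83832145406232
(765, 180) 0.1243800827665825 88.92501669469961
ring top rows [148, 146, 153, 90, 118, 127, 128, 127, 126, 139, 148, 150, 150, 151, 150, 152, 150, 161, 161, 156, 158, 157, 204, 52, 70, 77, 83, 85, 87, 90]
0.082 [317.23144772 252.7663464 ]
0.088 [317.23994564 257.74082912]
0.1 [317.25880994 268.78612837]
0.106 [317.26931594 274.93909075]
side 0.06 [330.1342169  209.52238507]
side 0.064 [330.18890537 208.46707238]
side 0.07 [330.27147803 206.87345189]
side 0.082 [330.43859462 203.64731168]
side 0.088 [330.52315376 202.01448441]
side 0.1 [330.69431261 198.70852897]
side 0.106 [330.78092822 197.03507889]
```

Emit:
{"name": "apply_moves", "arguments": {"targets": [{"tx":0.0,"ty":0.0007,"tz":0.0,"ax":0.0,"ay":0.0,"az":-0.0006,"grip":13.0},{"tx":0.0,"ty":0.0007,"tz":0.0,"ax":0.0,"ay":0.0,"az":-0.0006,"grip":13.0}]}}

```text
clock: 10.22
eef_pos: [0.572, 0.0066, 0.0715]
tcp_rot: [-180.0, -0.0, -146.2]
contact_force: [0.1, -4.5, -0.5]
opening: 0.149
finger_force: 2.3
```

Emit:
{"name": "apply_moves", "arguments": {"targets": [{"tx":0.0,"ty":0.0007,"tz":0.0,"ax":0.0,"ay":0.0,"az":-0.0006,"grip":13.0},{"tx":0.0,"ty":0.0014,"tz":0.0,"ax":0.0,"ay":0.0,"az":-0.0011,"grip":13.0},{"tx":0.0,"ty":0.0014,"tz":0.0,"ax":0.0,"ay":0.0,"az":-0.0011,"grip":13.0}]}}

```text
clock: 10.6
eef_pos: [0.5714, 0.0076, 0.0715]
tcp_rot: [-180.0, -0.0, -145.8]
contact_force: [-0.1, -5.3, -1.8]
opening: 0.152
finger_force: 2.2
```

Emit:
{"name": "apply_moves", "arguments": {"targets": [{"tx":0.0,"ty":0.0007,"tz":0.0,"ax":0.0,"ay":0.0,"az":-0.0006,"grip":13.0},{"tx":0.0,"ty":0.0014,"tz":0.0,"ax":0.0,"ay":0.0,"az":-0.0011,"grip":13.0},{"tx":0.0,"ty":0.0014,"tz":0.0,"ax":0.0,"ay":0.0,"az":-0.0011,"grip":13.0}]}}

```text
clock: 10.98
eef_pos: [0.5707, 0.0085, 0.0715]
tcp_rot: [180.0, -0.0, -145.4]
contact_force: [0.4, -4.9, -1.7]
opening: 0.15
finger_force: 2.0
```

Emit:
{"name": "apply_moves", "arguments": {"targets": [{"tx":0.0,"ty":0.0007,"tz":0.0,"ax":0.0,"ay":0.0,"az":-0.0006,"grip":13.0},{"tx":0.0,"ty":0.0014,"tz":0.0,"ax":0.0,"ay":0.0,"az":-0.0011,"grip":13.0},{"tx":0.0,"ty":0.0021,"tz":0.0,"ax":0.0,"ay":0.0,"az":-0.0017,"grip":13.0},{"tx":0.0,"ty":0.0021,"tz":0.0,"ax":0.0,"ay":0.0,"az":-0.0017,"grip":13.0}]}}

```text
clock: 11.48
eef_pos: [0.5701, 0.0098, 0.0715]
tcp_rot: [180.0, 0.0, -144.8]
contact_force: [0.6, -3.0, -2.1]
opening: 0.149
finger_force: 1.4
```

```bash
python3 - <<'E'
from station import manip, viewer
import cv2, numpy as np
s=manip.sense(); print(s["contact_force"],s["eef_pos"])
f=viewer.get_image("side")["frame"][180:230,300:360]; f=cv2.resize(f,(400,333),interpolation=cv2.INTER_NEAREST)
w=viewer.get_image("wrist")["frame"][200:300,260:380]; w=cv2.resize(w,(400,333),interpolation=cv2.INTER_NEAREST)
cv2.imwrite("pics/g3.png",np.hstack([f,w])[:,:,::-1])
E
```

```text
[ 0.6160605  -3.02040865 -2.11926599] [0.57008167 0.0097609  0.07151184]
```

View pics/g3.png

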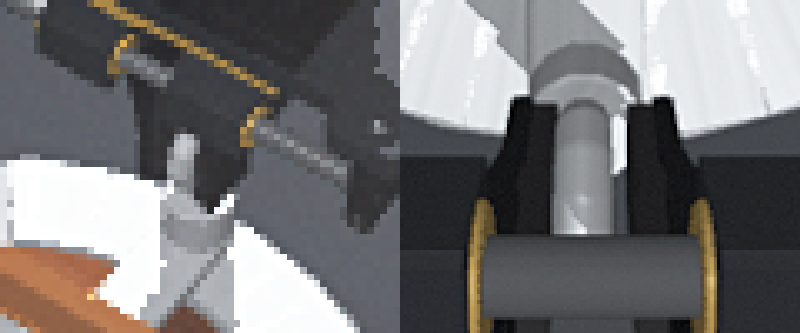

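The ring rests against the pushing finger. Its inner edge is at wrist row ~231, the same as before, so it is still raised. I'll keep feeling.

Emit:
{"name": "apply_moves", "arguments": {"targets": [{"tx":0.0,"ty":0.0007,"tz":0.0,"ax":0.0,"ay":0.0,"az":-0.0006,"grip":13.0},{"tx":0.0,"ty":0.0014,"tz":0.0,"ax":0.0,"ay":0.0,"az":-0.0011,"grip":13.0},{"tx":0.0,"ty":0.0014,"tz":0.0,"ax":0.0,"ay":0.0,"az":-0.0011,"grip":13.0}]}}

```text
clock: 11.95
eef_pos: [0.5698, 0.0102, 0.0716]
tcp_rot: [-180.0, 0.0, -144.4]
contact_force: [2.0, -3.6, -1.9]
opening: 0.15
finger_force: 1.6
```

```bash
cat > ed.py <<'E'
from station import manip, viewer
import cv2
s=manip.sense();g=cv2.cvtColor(viewer.get_image("wrist")["frame"],cv2.COLOR_RGB2GRAY)
print(s["contact_force"].round(1),s["eef_pos"].round(4))
for c in(312,315,318): print(c,[int(x) for x in g[206:262:2,c]])
E
python3 ed.py
```

```text
[ 2.  -3.6 -1.9] [0.5698 0.0102 0.0716]
312 [156, 155, 155, 132, 110, 112, 113, 109, 160, 156, 147, 151, 93, 109, 129, 126, 125, 125, 135, 148, 149, 149, 150, 152, 150, 151, 160, 159]
315 [152, 153, 152, 132, 108, 110, 109, 107, 155, 149, 150, 159, 86, 124, 131, 129, 130, 128, 139, 152, 154, 154, 153, 150, 154, 150, 170, 184]
318 [161, 151, 154, 140, 106, 111, 111, 105, 161, 156, 151, 149, 107, 106, 123, 123, 121, 120, 125, 139, 141, 142, 142, 142, 142, 141, 144, 145]
```

Emit:
{"name": "apply_moves", "arguments": {"targets": [{"tx":0.0,"ty":0.0007,"tz":0.0,"ax":0.0,"ay":0.0,"az":-0.0006,"grip":13.0},{"tx":0.0,"ty":0.0014,"tz":0.0,"ax":0.0,"ay":0.0,"az":-0.0011,"grip":13.0},{"tx":0.0,"ty":0.0014,"tz":0.0,"ax":0.0,"ay":0.0,"az":-0.0011,"grip":13.0}]}}

```text
clock: 12.38
eef_pos: [0.5686, 0.0115, 0.0716]
tcp_rot: [179.9, -0.0, -144.0]
contact_force: [-0.2, -0.5, 0.0]
opening: 0.148
finger_force: 0.0
```

```bash
python3 ed.py
```

```text
[-0.2 -0.5  0. ] [0.5686 0.0115 0.0716]
312 [155, 154, 154, 140, 111, 112, 111, 111, 147, 160, 123, 100, 127, 123, 126, 127, 135, 149, 149, 151, 149, 150, 148, 148, 156, 177, 157, 148]
315 [152, 153, 152, 140, 108, 109, 111, 109, 143, 157, 105, 113, 129, 130, 129, 128, 142, 153, 155, 153, 154, 154, 153, 155, 193, 175, 167, 166]
318 [147, 152, 154, 144, 104, 107, 109, 105, 147, 162, 134, 96, 121, 124, 122, 121, 131, 140, 140, 141, 142, 141, 143, 140, 147, 147, 147, 144]
```

The force has gone to zero and the ring's edge has shifted 4 px, so the pin has dropped home. I'll open and retreat.

Emit:
{"name": "apply_moves", "arguments": {"targets": [{"tx":0.0,"ty":0.0,"tz":0.0,"ax":0.0,"ay":0.0,"az":0.0,"grip":40.0},{"tx":0.0,"ty":0.0,"tz":0.0,"ax":0.0,"ay":0.0,"az":0.0,"grip":40.0},{"tx":0.0,"ty":0.0,"tz":0.0,"ax":0.0,"ay":0.0,"az":0.0,"grip":40.0},{"tx":0.0,"ty":0.0,"tz":-0.05,"ax":0.0,"ay":0.0,"az":0.0,"grip":40.0},{"tx":0.0,"ty":0.0,"tz":-0.12,"ax":0.0,"ay":0.0,"az":0.0,"grip":40.0},{"tx":0.0,"ty":0.0,"tz":-0.2,"ax":0.0,"ay":0.0,"az":0.0,"grip":40.0},{"tx":0.0,"ty":0.0,"tz":-0.25,"ax":0.0,"ay":0.0,"az":0.0,"grip":40.0},{"tx":0.0,"ty":0.0,"tz":-0.25,"ax":0.0,"ay":0.0,"az":0.0,"grip":40.0},{"tx":0.0,"ty":0.0,"tz":-0.25,"ax":0.0,"ay":0.0,"az":0.0,"grip":40.0}]}}

```text
clock: 13.55
eef_pos: [0.5682, 0.011, 0.2205]
tcp_rot: [179.9, -0.1, -144.0]
contact_force: [-0.6, 0.4, -0.1]
opening: 0.458
finger_force: 0.0
```

```bash
python3 - <<'E'
from station import manip, viewer
import cv2, numpy as np
s=manip.sense(); print(s["contact_force"],s["eef_pos"],s["clock"])
f=viewer.get_image("side")["frame"][175:275,270:390]; f=cv2.resize(f,(420,350),interpolation=cv2.INTER_CUBIC)
w=viewer.get_image("wrist")["frame"][60:260,210:430]; w=cv2.resize(w,(380,350),interpolation=cv2.INTER_CUBIC)
cv2.imwrite("pics/g4.png",np.hstack([f,w])[:,:,::-1])
E
```

```text
[-0.61233506  0.38083068 -0.11159952] [0.56820386 0.01098042 0.22049473] 13.55
```

View pics/g4.png

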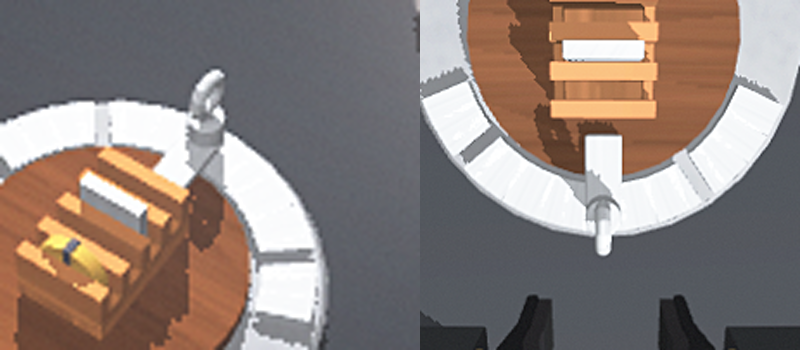

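The ring is close above the bushing with the pin in the next notch. Both pieces are standing and the gripper is clear, so I'll hand in.

```bash
python3 -c "
from station import manip
print(manip.sign_off())"
```

```text
the job is handed in; nothing more can be done
None
```

I handed the job in at about 13.6 s: the pin dropped home in the next notch anticlockwise (about 0.9 rad), both pieces are standing in their grooves, and the gripper is clear; the sign-off returned no verdict.

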